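# Change the panel on the table easel

## Task

Change over the little table easel: take the finished blue painting off the easel and stand it upright, fully down, in the drying-rack slot marked with the yellow note, then put the blank white panel from the rack on the easel, its bottom edge on the ledge behind the lip and its face leaning against the easel's back. Keep both panels roughly centred in their places and set them down rather than drop them. The black and the green painting in the rack are wet and must not be touched, and nothing else on the table may be pushed out of place or knocked over.

Things in the scene. Friction and masses are not known exactly. Their poses are not given: they have to be found in the camera images.
- painting: Finished painting on a thin wooden panel, blue edges, sea and sky with a small yellow sun; 100 wide (its y) x 130 tall (its z) x 12 mm thick (its x, the normal of its faces), 120 g; origin at the centre of its underside (bottom edge), z up along its height. It starts leaning on the table easel. Either face may end up in front.
- blank: Blank white panel, 100 wide (its y) x 130 tall (its z) x 12 mm thick (its x, the normal of its faces), 120 g; origin at the centre of its underside (bottom edge), z up along its height. It starts upright in one of the rack's slots. Either face may end up in front.
- wet_black: Wet painting with black edges and orange middle, standing in a rack slot, not to be touched; 100 wide (its y) x 130 tall (its z) x 12 mm thick (its x, the normal of its faces), 120 g; origin at the centre of its underside (bottom edge), z up along its height.
- wet_green: Wet painting with green edges, standing in a rack slot, not to be touched; 100 wide (its y) x 130 tall (its z) x 12 mm thick (its x, the normal of its faces), 120 g; origin at the centre of its underside (bottom edge), z up along its height.
- note: Yellow paper note stuck flat to the rack's base at both ends of the free slot (it marks the slot and is no obstacle). Origin at the middle of that slot's floor, 15 mm above the table; x across the slot (along the row of slots), y along the slot, z up.
- rack: Fixed wooden drying rack: base 240 (x) x 150 (y) x 15 mm, origin at the centre of its underside, z up. Four slots at x = -84, -28, 28, 84 mm, running along y, 16 mm wide between cleats 10 mm thick, 80 mm long, 48 mm tall (tops at height 63); slot floors at height 15, tops of standing panels at 145 mm. Rack and easel may change sides.
- easel: Small wooden table easel fixed to the table, about 150 (x) x 140 (y) x 120 mm high, origin at table level under its middle; its open front faces its +x (roughly away from the robot).
- seat: The easel's sloping ledge and back. Origin: middle of the ledge-to-back corner line, 15 mm before (+x) and 50 mm above the easel's origin. z runs up the back (0.35 rad from vertical, leaning away), x is its outward normal, y along the ledge. Back 120 wide, 72 tall, 10 mm thick; lip 9 mm tall at x = 22 to 30. A panel flat on it has its origin at x = 6, z = 0, its top 58 mm above the back.
- paint_bottle: Orange paint bottle with black cap, 56 mm diameter, 185 mm tall, standing loose between rack and easel; origin under its base.
- jar_green: Green paint jar with white cap, 60 mm diameter, 75 mm tall, loose; origin under its base.
- jar_yellow: Yellow paint jar with black cap, 52 mm diameter, 65 mm tall, loose, in front of the easel; origin under its base.
- tape_roll: Roll of paper tape lying flat behind the easel, on the robot's side, 84 mm diameter, 25 mm tall, loose; origin under its centre.
- tin: Steel tin with a red label, 68 mm diameter, 100 mm tall, loose, far side of the table; origin under its base.
- brush_pot: White pot with three brushes, 76 mm diameter, 190 mm tall over the brushes, loose, far side of the table; origin under its base.
There are look-alikes about, which are no part of the job. What is shaped like the easel but pink or red is not meant.

How it is judged:
By the outcome, as a careful person would: the job done as asked, in the order asked, and still so for the second after the job is handed in, with the robot touching nothing.
It also fails if it takes over 64 s, if anything falls off the work surface, if the arm or the gripper's body presses on something with over 40 N, if the wrist force passes 120 N, or if a joint passes its speed limit or range.

## Robot

A 6-joint arm with a two-finger parallel gripper is mounted at the origin on the work surface. World frame = base frame: x ahead of the robot, y to its left, z up, the work surface at z = 0. Lengths are in m, angles in rad, forces in N, time in s.
With the tool pointing down it reaches from about 0.425 to 0.95 m from the base axis. Payload 3.5 kg.
Tool frame: the origin (TCP) lies at the very end of the fingers, on their centre line; the grasp point (between the pads) lies 19 mm behind it (grip_depth is the distance from the TCP to the grasp point, in m); x points along the fingers, z is the direction in which the jaws open and shut, and the axes are right-handed (so a half turn about x gives the same grasp; the last joint's range is limited). The gripper opens to 85 mm and grips with 20 to 120 N. Pads are 22 mm wide; open, the fingers measure 114 mm over their backs; the gripper's body (76 mm by 85 mm) begins 54 mm behind the grasp point. The pads swing forward as they close: fully open they stand 13 mm farther back than shut.
Start: joints at [-1.373, 0.286, 1.577, -0, 1.279, -0.15], TCP at [0.23, -0.635, 0.231] pointing down, gripper open.
Joint ranges: [-2.77, 2.77], [-0.9, 2.22], [0.21, 2.48], [-1.53, 4.67], [0.24, 2.81], [-2.84, 2.84]. Speed limits (rad/s): [2.79, 2.79, 3.14, 3.14, 3.14, 3.14].

## Interface

Orientations are given as a unit quaternion [x, y, z, w].
In Python, from plant import get_state, read_camera, calibration, sign_off, recognise, grip_depth gives the robot as it stands. The module is installed in compiled form; this text tells all that it offers.
- The arm moves only by the tool servo_tool, never from a script. Its argument "deltas" is a list that holds one entry, the list of rows, each a list of 4 numbers: the shift along the world's x, y, z scaled (see below), then the turn about the world's z scaled (see below). In form: [[[tx, ty, tz, spin], ...]]. A call has exactly 5 rows; each row is the pose to reach, as a shift and turn from the pose commanded when the call began; what a row does not reach only later rows make up. The controller multiplies each number of a shift by 10 cm and each number of a turn by 90 degrees. A row lasts 1/10 s, in which the tool goes at most 50 mm and 8.59 degrees, less where a joint would pass 70% of its speed; a pose out of reach is approached as far as the arm can. A call with a number of a shift or a turn outside -1 to 1 is refused whole. A call with a gripper value outside its range is refused whole. "claw" is the gripper's target within -1 to 1 (fully open at 1, half-way at 0, shut at -1), set as the call begins (left out, the last holds). The fingers move at their own pace and stop on an object; "force" is the grip in N (left out, the last holds). Time passes only in rows, so rows that repeat a pose let the fingers close, or fill a call up. It gives the time, the measured TCP pose, the force and the opening at its end, in the units of the state.
- get_state(): the state, without advancing time (a new reading comes with each control period).
- read_camera(name): name is "side" or "top"; returns the picture (480x640x3 uint8, blue, green, red); there is no depth.
- calibration(name): a dict with "intrinsics" (3x3 intrinsics, pixels), "R" (3x3) and "t" (3): a world point X has camera coordinates R X + t. Camera axes: x right, y down, z forward; pixel columns grow to the right and rows downward; lengths in m; the calibration is good to about 2 mm. A picture is of the moment at which its call begins. calibration takes no time and is no camera call.
- sign_off(): hands the job in, once; it reports no verdict.
Trained networks look in the newest picture that a camera, given by its name, has taken for a name from the list of things; names that differ only in an ending like _2 or _b are one class to them, and where a whole thing is asked for, a point or a joint stands for the part that bears it (a point fixed in the world has none). Each returns a list of dicts, best first, with "p" (0 to 1); they miss things now and then, are a little off and sometimes report something else, mostly with a low value. They report only what shows in the picture. A call takes as long as a camera call. They do not tell look-alikes from the thing itself.
- recognise(camera, query): "at" ([x, y, z] in m, in world coordinates, good to about 4 mm: the middle of the surface that is visible of it).
The state is a dict: "time": time; "qpos": joint angles; "dq": joint speeds; "joint_efforts": joint torques, N m; "eef_pos": TCP position; "tcp_rot": TCP orientation; "contact_force": force on the tool from outside, world axes, zero at the start; "wrist_torque": the same for the moment, N m; "opening": opening from 0.0 (shut) to 1.0 (fully open).
Only numpy, scipy, OpenCV 4.12 (cv2) and the standard library are available. Lean on these libraries where they do the work, as an engineer would, in place of code of your own. Each camera call takes 0.05 s, during which the arm holds its last target. There are 200 camera calls.

## Working session

There is one attempt and no reset: what is moved stays moved. The work goes in short steps, Python scripts to look and compute and a tool call to move; the robot and the scene stay as the last step left them, time stands still between calls to the robot, and variables do not carry over. Pictures are saved under pics/ and viewed, about 8 in all and at most 12, crops included, and the job is handed in when it is done.

Besides the shell and the picture viewer there is one more tool, called after ">>>" by a JSON object that holds its "fn" and its "kwargs". servo_tool: Moves the arm, as the interface text tells. Its arguments: {"type":"object","properties":{"deltas":{"type":"array"},"claw":{"type":"number"},"force":{"type":"number"}},"required":["deltas"]}

```bash
mkdir -p pics
cat > h.py <<'E'
import numpy as np, cv2
from plant import *
def proj(c,X):
    k=calibration(c); p=np.array(k["R"])@np.array(X,float)+np.array(k["t"]).ravel(); q=np.array(k["intrinsics"])@p; return q[:2]/q[2]
def tri(a,b):
    # a,b pixel in side, top
    A=[]
    for c,p in(("side",a),("top",b)):
        k=calibration(c);P=np.array(k["intrinsics"])@np.c_[np.array(k["R"]),np.array(k["t"]).ravel()]
        A+=[p[0]*P[2]-P[0],p[1]*P[2]-P[1]]
    v=np.linalg.svd(np.array(A))[2][-1]; return v[:3]/v[3]
def onz(c,p,z):
    k=calibration(c);R=np.array(k["R"]);o=-R.T@np.array(k["t"]).ravel();d=R.T@np.linalg.inv(k["intrinsics"])@np.array([p[0],p[1],1]);return o+d*(z-o[2])/d[2]
E
python3 - <<'E'
from h import *
s=get_state();print(s["eef_pos"],s["tcp_rot"],s["opening"],s["time"],grip_depth)
for c in("side","top"):
    cv2.imwrite(f"pics/{c}0.png",read_camera(c))
    k=calibration(c);print(c,-np.array(k["R"]).T@np.array(k["t"]).ravel())
    for q in["painting","blank","wet_black","wet_green","note","rack","easel","seat","paint_bottle"]:
        print(q,[(np.round(d["at"],3).tolist(),round(d["p"],2),proj(c,d["at"]).round().tolist()) for d in recognise(c,q)][:3])
E
```

```text
[ 0.22995644 -0.63391153  0.22989833] [ 0.40652959  0.57959624 -0.40535265  0.57835207] 0.9997100669491715 0.0 0.0187
side [0.33337254 0.87091069 1.06381095]
painting [([0.51, -0.228, 0.13], 0.84, [375.0, 164.0])]
blank [([0.624, 0.272, 0.111], 0.94, [258.0, 328.0])]
wet_black [([0.458, 0.304, 0.121], 0.87, [340.0, 360.0])]
wet_green [([0.511, 0.291, 0.117], 0.71, [313.0, 348.0])]
note [([0.569, 0.32, 0.018], 0.7, [280.0, 382.0]), ([0.54, 0.297, 0.014], 0.18, [298.0, 377.0])]
rack [([0.543, 0.3, 0.012], 0.9, [296.0, 378.0]), ([0.509, 0.291, 0.117], 0.52, [314.0, 349.0]), ([0.462, 0.301, 0.12], 0.27, [338.0, 359.0])]
easel [([0.336, -0.4, 0.052], 0.97, [453.0, 158.0]), ([0.338, 0.097, 0.053], 0.7, [421.0, 307.0]), ([0.5, -0.211, 0.017], 0.62, [374.0, 204.0])]
seat [([0.342, 0.094, 0.064], 0.9, [420.0, 303.0]), ([0.353, -0.422, 0.068], 0.81, [448.0, 147.0]), ([0.548, -0.215, 0.057], 0.55, [357.0, 188.0])]
paint_bottle [([0.476, -0.003, 0.098], 0.96, [367.0, 244.0])]
top [ 0.31610373 -0.03664251  1.45339032]
painting [([0.501, -0.247, 0.143], 0.95, [402.0, 256.0])]
blank [([0.623, 0.256, 0.123], 0.93, [202.0, 207.0]), ([0.55, -0.258, 0.058], 0.57, [401.0, 242.0])]
wet_black [([0.457, 0.277, 0.144], 0.66, [189.0, 271.0]), ([0.622, 0.258, 0.126], 0.33, [201.0, 207.0])]
wet_green [([0.509, 0.262, 0.135], 0.98, [197.0, 250.0])]
note [([0.563, 0.22, 0.017], 0.68, [223.0, 237.0]), ([0.534, 0.257, 0.016], 0.6, [209.0, 248.0])]
rack [([0.533, 0.261, 0.013], 0.85, [207.0, 248.0])]
easel [([0.338, -0.428, 0.052], 0.93, [467.0, 324.0]), ([0.619, 0.258, 0.123], 0.59, [202.0, 208.0])]
seat [([0.544, -0.261, 0.058], 0.78, [402.0, 244.0]), ([0.354, -0.433, 0.067], 0.65, [471.0, 317.0]), ([0.349, 0.085, 0.069], 0.65, [268.0, 317.0])]
paint_bottle [([0.473, -0.018, 0.127], 0.77, [309.0, 267.0])]
```

View pics/side0.png

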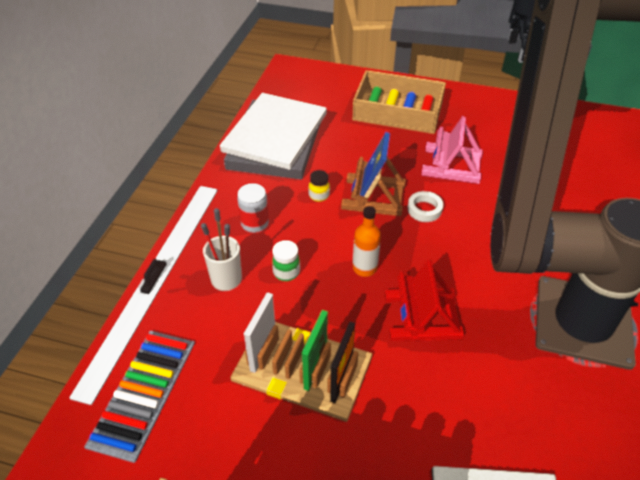

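View pics/top0.png

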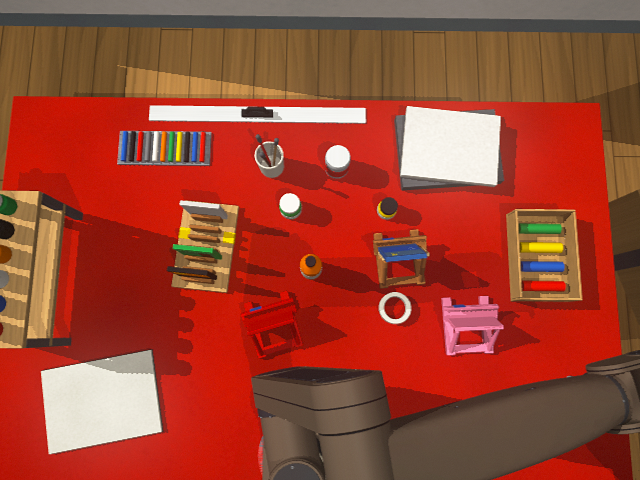

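The side view shows a brown easel with the blue panel at about (375,165), a pink easel at (455,155) and a red one at (425,305). The rack is at (300,370). In the top view the brown easel is at (402,255), the pink at (470,325) and the red at (270,325). In the rack, the white panel is at (203,208), the yellow note at (208,237), green at (195,251) and black at (190,272). The brown easel is the one meant, since it is neither pink nor red and holds the blue painting. I'll confirm that in enlarged crops.

```bash
cat >> h.py <<'E'
def tile(img,x0,y0,w,h,s):
    t=cv2.resize(img[y0:y0+h,x0:x0+w],None,fx=s,fy=s,interpolation=cv2.INTER_CUBIC)
    for i in range(-(-x0//10)*10,x0+w,10):
        cv2.line(t,(int((i-x0+.5)*s),0),(int((i-x0+.5)*s),6),(255,255,255),1)
        if i%20==0: cv2.putText(t,str(i),(int((i-x0+.5)*s)-10,17),0,.35,(255,255,255),1)
    for i in range(-(-y0//10)*10,y0+h,10):
        cv2.line(t,(0,int((i-y0+.5)*s)),(6,int((i-y0+.5)*s)),(255,255,255),1)
        if i%20==0: cv2.putText(t,str(i),(8,int((i-y0+.5)*s)+4),0,.35,(255,255,255),1)
    return t
E
python3 - <<'E'
from h import *
from scipy.spatial.transform import Rotation as Ro
print(Ro.from_quat(get_state()["tcp_rot"]).as_matrix().round(3))
s=cv2.imread("pics/side0.png");t=cv2.imread("pics/top0.png")
cv2.imwrite("pics/easel.png",np.hstack([tile(s,338,125,72,96,5.5),tile(t,366,215,72,96,5.5)]))
cv2.imwrite("pics/rack.png",np.vstack([tile(s,225,288,155,60*2,4)[:, :620],tile(t,160,190,155,0+30,4)])[:600]) if 0 else cv2.imwrite("pics/rack.png",np.hstack([tile(s,226,285,150,140,2.7),tile(t,165,193,80,108,3.5)[:378]]))
E
```

```text
[[-0.     0.94   0.341]
 [-0.     0.341 -0.94 ]
 [-1.    -0.     0.   ]]
```

View pics/easel.png

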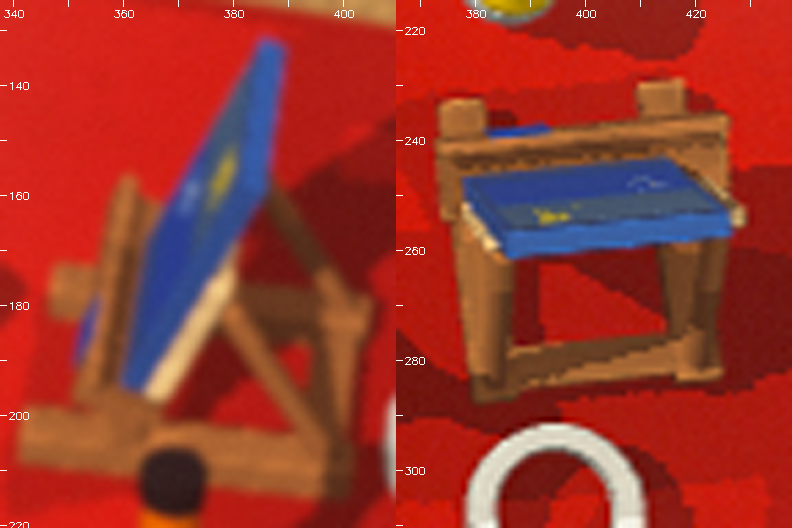

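View pics/rack.png

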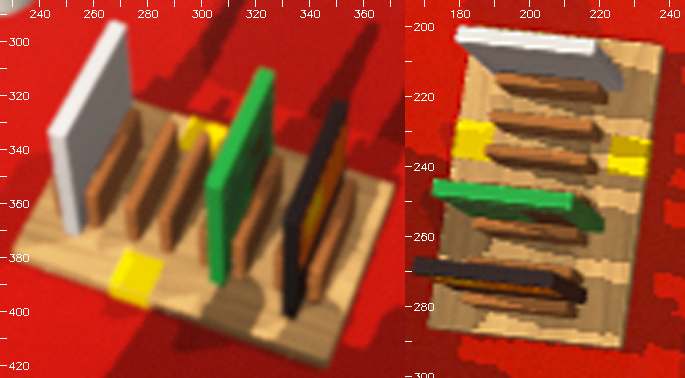

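The crops confirm it: the brown easel holds the blue panel with the yellow sun. In the top view its upper edge runs from (386,259) to (426,255). The rack order from the far side is blank, noted slot (yellow at rows 235–242), green, black. Next I'll triangulate the corners and fit both poses.

Run:
```python
from h import *
from scipy.optimize import least_squares
S={'blank':[(267,293),(271.5,296.5),(243.5,333),(250,336)],'green':[(321,310),(326.5,312.5),(302,351),(309,354)],'black':[(348,322.5),(354,325),(331,363),(337,367)]}
# order: far(-y) +x ; far -x ; near +x; near -x
T={'blank':[(219,203.5),(218,207.5),(180,200.5),(179.5,204)],'green':[(212.5,247.5),(212,251.5),(173,244),(173,247.5)],'black':[(207.5,270),(206.5,274),(167,266),(167,270)]}
for n in S:
    P=np.array([tri(a,b) for a,b in zip(S[n],T[n])]);print(n,P.mean(0).round(4),P[:,2].round(3),'yaw',np.arctan2(*( -(P[2:].mean(0)-P[:2].mean(0))[:2])*np.array([1,-1])).round(3))
    print(' cen per cam at .145', *[np.mean([onz(c,p,.145) for p in D[n]],0)[:2].round(4) for c,D in(('side',S),('top',T))])
sx={'blank':.084,'green':-.028,'black':-.084}
def res(v):
    x,y,a=v[:3];c,s=np.cos(a),np.sin(a);r=[]
    for i,n in enumerate(S):
        for k,(ly,lx) in enumerate([(-.05,.006),(-.05,-.006),(.05,.006),(.05,-.006)]):
            X=sx[n]+lx+v[3+i];Y=ly+v[6+i];W=[x+c*X-s*Y,y+s*X+c*Y,.145]
            r+=list(proj('side',W)-S[n][k])+list(proj('top',W)-T[n][k])
    return np.r_[r,v[3:6]/.0015,v[6:9]/.01]
f=least_squares(res,[.54,.26,0]+[0]*6);x,y,a=f.x[:3];print('rack',f.x.round(4),'rms',np.sqrt(np.mean(f.fun[:48]**2)))
print('note',x+np.cos(a)*.028,y+np.sin(a)*.028)
# painting top edge: -y front, -y back, +y front, +y back
Sp=[(388,132),(390,134),(379.5+6,160),(383,160)]
Tp=[(425.5,252.5),(427,257),(385.5,257.5),(387,261.5)]
# model fit easel: x,y,yaw, py
Spp=[((0,.05,.130,1),(386.5,159.5)),((0,-.05,.130,1),(389.5,133.5)),((1,-.05,.130,1),(384.5,131.5)),((1,.05,0,1),(360,194.5)),((0,.05,0,1),(366.5,197.5))]
Tpp=[((1,-.05,.13,1),Tp[0]),((0,-.05,.13,1),Tp[1]),((1,.05,.13,1),Tp[2]),((0,.05,.13,1),Tp[3])]
def pw(v,q):
    x,y,a,py,th=v;fx=.012*q[0];u=.015+fx*np.cos(th)-q[2]*np.sin(th);z=.05+fx*np.sin(th)+q[2]*np.cos(th);Y=q[1]+py
    return [x+np.cos(a)*u-np.sin(a)*Y,y+np.sin(a)*u+np.cos(a)*Y,z]
def r2(v):
    return np.r_[np.concatenate([proj('side',pw(v,q))-p for q,p in Spp]+[proj('top',pw(v,q))-p for q,p in Tpp]),v[3]/.005,(v[4]-.35)/.02]
g=least_squares(r2,[.53,-.25,0,0,.35]);print('easel',g.x.round(4),g.fun.round(1))
for q in[(.5,0,.13),(.5,0,.11),(.5,0,.09),(.5,0,0)]:print(q,np.round(pw(g.x,q),4))
```

```text
blank [0.6258 0.2607 0.1401] [0.141 0.137 0.143 0.14 ] yaw -0.081
 cen per cam at .145 [0.6234 0.2641] [0.6257 0.2597]
green [0.5139 0.2705 0.1425] [0.142 0.14  0.146 0.143] yaw -0.071
 cen per cam at .145 [0.5127 0.2723] [0.5145 0.2701]
black [0.4588 0.2817 0.1412] [0.137 0.137 0.148 0.142] yaw -0.074
 cen per cam at .145 [0.4579 0.2843] [0.4589 0.2809]
rack [ 5.414e-01  2.711e-01 -8.150e-02 -3.000e-04  1.000e-04  2.000e-04
 -2.300e-03 -2.300e-03  4.600e-03] rms 1.061154713675353
note 0.5692720742955041 0.26884165299532287
easel [ 0.5149 -0.2486  0.142   0.      0.34  ] [ 0.4 -0.5 -0.1 -1.2  0.3 -1.   0.4  0.5 -1.5 -0.8  0.6 -0.2 -0.5  0.1
 -0.4  0.1 -1.4  1.   0.  -0.5]
(0.5, 0, 0.13) [ 0.4924 -0.2518  0.1746]
(0.5, 0, 0.11) [ 0.499  -0.2509  0.1557]
(0.5, 0, 0.09) [ 0.5056 -0.25    0.1368]
(0.5, 0, 0) [ 0.5353 -0.2457  0.052 ]
```

Both fits agree with the text: the panel tops come out at about 0.142 against 0.145, and the tilt at 0.34. The easel's yaw is +0.142 and the rack's is -0.08. I'll set out to a point above the painting's top, turning the jaws to the easel normal.

>>> {"fn": "servo_tool", "kwargs": {"deltas": [[[0.13,0.19,0,0.04],[0.27,0.38,0,0.09],[0.4,0.57,0,0.13],[0.54,0.77,0,0.17],[0.67,0.96,0,0.22]]], "claw": 0.4, "force": 40}}

```text
time: 1.5
eef_pos: [0.2976, -0.5377, 0.2314]
tcp_rot: [0.299, 0.641, -0.299, 0.641]
contact_force: [0.3, 0.7, -0.0]
opening: 0.698
```

>>> {"fn": "servo_tool", "kwargs": {"deltas": [[[0.13,0.19,0,0.04],[0.27,0.38,0,0.09],[0.4,0.57,0,0.13],[0.54,0.77,0,0.17],[0.67,0.96,0,0.22]]]}}

```text
time: 2.0
eef_pos: [0.3646, -0.4417, 0.2315]
tcp_rot: [0.185, 0.682, -0.185, 0.683]
contact_force: [1.2, 0.4, -0.1]
opening: 0.699
```

>>> {"fn": "servo_tool", "kwargs": {"deltas": [[[0.13,0.19,0,0.04],[0.27,0.38,0,0.09],[0.4,0.57,0,0.13],[0.54,0.77,0,0.17],[0.67,0.96,0,0.22]]]}}

```text
time: 2.5
eef_pos: [0.4316, -0.3457, 0.2315]
tcp_rot: [0.065, 0.704, -0.065, 0.704]
contact_force: [-0.1, 0.6, 0.1]
opening: 0.696
```

>>> {"fn": "servo_tool", "kwargs": {"deltas": [[[0.13,0.19,0,0.04],[0.27,0.38,0,0.09],[0.4,0.57,0,0.13],[0.54,0.76,0,0.17],[0.67,0.95,0,0.21]]]}}

```text
time: 3.0
eef_pos: [0.4986, -0.2508, 0.2315]
tcp_rot: [-0.052, 0.705, 0.052, 0.705]
contact_force: [0.0, -0.1, -0.3]
opening: 0.696
```

```bash
cat >> h.py <<'E'
def st():
    from scipy.spatial.transform import Rotation as Ro
    s=get_state();R=Ro.from_quat(s["tcp_rot"]).as_matrix();print(s["time"],np.round(s["eef_pos"],4),'jaw',np.round(np.arctan2(R[1,2],R[0,2]),3),'open',round(s["opening"],3),'F',np.round(s["contact_force"],1),'q',np.round(s["qpos"],2))
def pair(name,s,t,k):
    a=tile(read_camera("side"),*s,k);b=tile(read_camera("top"),*t,k);h=min(len(a),len(b));cv2.imwrite(f"pics/{name}.png",np.hstack([a[:h],b[:h]]))
E
python3 -c "
from h import *
pair('above',(330,80,80,110),(360,200,80,110),5);st()"
```

```text
3.1 [ 0.4991 -0.2497  0.2315] jaw 0.147 open 0.698 F [0.7 0.6 0.2] q [-0.65  0.03  1.87  0.    1.25 -0.79]
```

View pics/above.png

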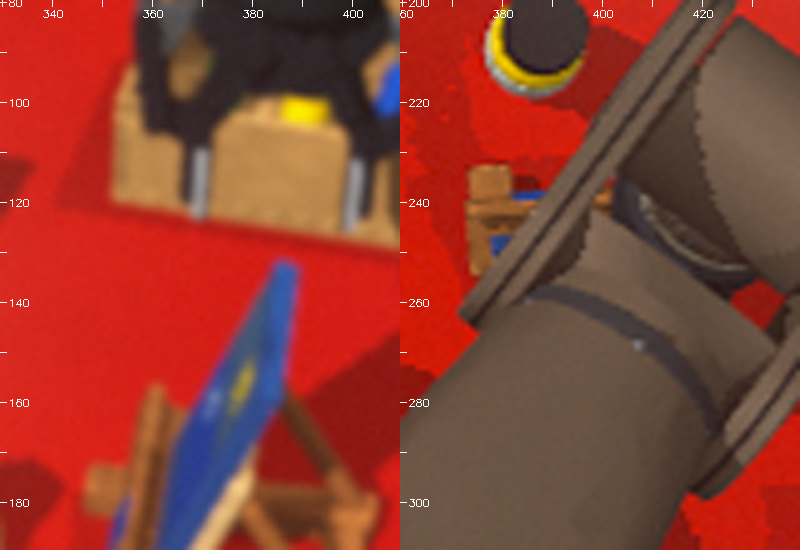

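The side view shows the open fingers at (368,121) and (400,124), straddling the blue top edge around (386,145). The top view is blocked by the arm. I'll descend, narrow the jaws and push the panel upright.

>>> {"fn": "servo_tool", "kwargs": {"deltas": [[[0,0,-0.2,0],[0,0,-0.4,0],[0,0,-0.6,0],[0,0,-0.78,0],[0,0,-0.9,0]]]}}

```text
time: 3.6
eef_pos: [0.4972, -0.2518, 0.1398]
tcp_rot: [-0.05, 0.706, 0.051, 0.705]
contact_force: [-0.9, -0.5, 0.3]
opening: 0.699
```

>>> {"fn": "servo_tool", "kwargs": {"deltas": [[[0,0,0,0],[0,0,0,0],[0,0,0,0],[0,0,0,0],[0,0,0,0]]], "claw": -0.15}}

```text
time: 4.1
eef_pos: [0.4985, -0.2519, 0.1422]
tcp_rot: [-0.051, 0.705, 0.05, 0.706]
contact_force: [0.1, 0.1, 0.1]
opening: 0.428
```

```bash
python3 -c "
from h import *
pair('around',(330,100,80,100),(360,200,80,100),5);st()"
```

```text
4.2 [ 0.4983 -0.2517  0.1418] jaw 0.144 open 0.428 F [-0.3 -0.   0.6] q [-0.65  0.12  1.94 -0.    1.08 -0.79]
```

View pics/around.png

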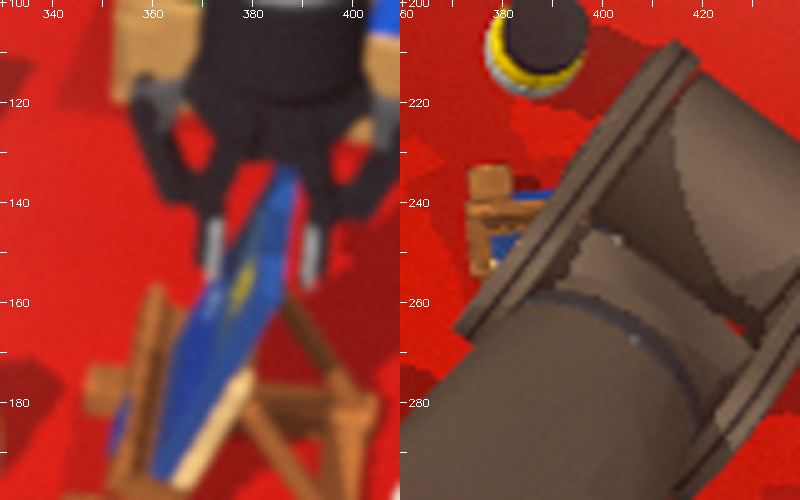

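The fingers straddle the panel cleanly at (372,150) and (392,150), with no contact. Now I'll push it upright along the easel normal, rising 10 mm, and then close.

>>> {"fn": "servo_tool", "kwargs": {"deltas": [[[0.08,0.01,0.02,0],[0.16,0.02,0.04,0],[0.24,0.03,0.06,0],[0.32,0.045,0.09,0],[0.39,0.055,0.11,0]]]}}

```text
time: 4.7
eef_pos: [0.5381, -0.2459, 0.1527]
tcp_rot: [-0.051, 0.705, 0.051, 0.705]
contact_force: [0.6, -0.3, -0.8]
opening: 0.427
```

>>> {"fn": "servo_tool", "kwargs": {"deltas": [[[0,0,0,0],[0,0,0,0],[0,0,0,0],[0,0,0,0],[0,0,0,0]]], "claw": -1}}

```text
time: 5.2
eef_pos: [0.5364, -0.2463, 0.1525]
tcp_rot: [-0.051, 0.706, 0.051, 0.705]
contact_force: [-2.8, -0.1, 3.4]
opening: 0.133
```

>>> {"fn": "servo_tool", "kwargs": {"deltas": [[[0,0,0.03,0],[0,0,0.06,0],[0,0,0.1,0],[0,0,0.15,0],[0,0,0.2,0]]]}}

```text
time: 5.7
eef_pos: [0.5372, -0.246, 0.1727]
tcp_rot: [-0.051, 0.705, 0.051, 0.705]
contact_force: [0.8, -0.4, -1.9]
opening: 0.136
```

```bash
python3 -c "
from h import *
pair('grip',(330,100,80,100),(360,200,80,100),5);st()"
```

```text
5.8 [ 0.5378 -0.2464  0.1736] jaw 0.144 open 0.14 F [-0.3 -0.1 -1.3] q [-0.6   0.16  1.84  0.    1.14 -0.74]
```

View pics/grip.png

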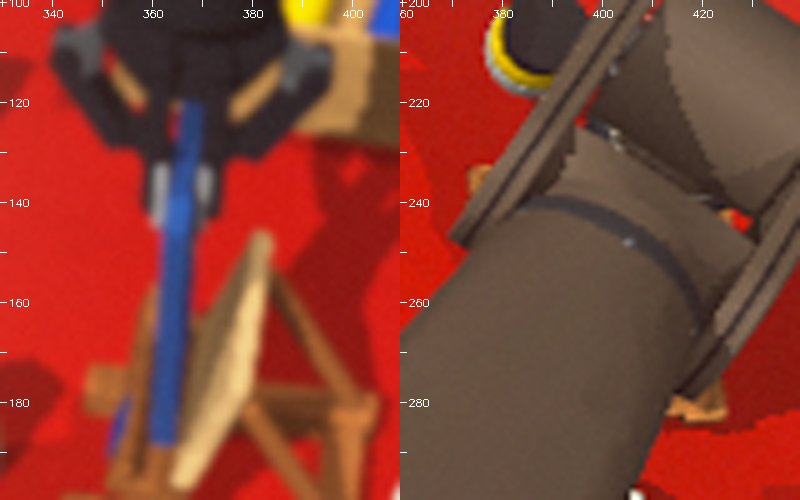

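Gripped: opening is 12 mm, and the blue panel hangs vertical at column 365, off the ledge. I'll lift it and carry it over to the noted slot.

>>> {"fn": "servo_tool", "kwargs": {"deltas": [[[0,0,0.15,0],[0,0,0.35,0],[0,0,0.57,0],[0,0.08,0.8,0],[0,0.25,1.0,0]]]}}

```text
time: 6.3
eef_pos: [0.5373, -0.2218, 0.2747]
tcp_rot: [-0.051, 0.705, 0.05, 0.706]
contact_force: [0.1, -0.3, -0.6]
opening: 0.137
```

>>> {"fn": "servo_tool", "kwargs": {"deltas": [[[0.01,0.18,0.1,0],[0.02,0.38,0.2,-0.01],[0.04,0.58,0.27,-0.02],[0.05,0.78,0.27,-0.02],[0.06,0.98,0.27,-0.03]]]}}

```text
time: 6.8
eef_pos: [0.543, -0.1216, 0.2997]
tcp_rot: [-0.034, 0.706, 0.034, 0.706]
contact_force: [-0.1, -0.3, -1.2]
opening: 0.136
```

>>> {"fn": "servo_tool", "kwargs": {"deltas": [[[0.01,0.2,0,-0.01],[0.02,0.39,0,-0.01],[0.04,0.59,0,-0.02],[0.05,0.78,0,-0.02],[0.06,0.98,0,-0.03]]]}}

```text
time: 7.3
eef_pos: [0.5487, -0.0236, 0.2992]
tcp_rot: [-0.017, 0.707, 0.018, 0.707]
contact_force: [1.1, 0.6, -1.3]
opening: 0.136
```

>>> {"fn": "servo_tool", "kwargs": {"deltas": [[[0.01,0.2,0,-0.01],[0.02,0.39,0,-0.01],[0.04,0.59,0,-0.02],[0.05,0.78,0,-0.02],[0.06,0.98,0,-0.03]]]}}

```text
time: 7.8
eef_pos: [0.5546, 0.0743, 0.2992]
tcp_rot: [-0.001, 0.707, 0.001, 0.707]
contact_force: [-0.3, 0.3, -0.7]
opening: 0.136
```

>>> {"fn": "servo_tool", "kwargs": {"deltas": [[[0.01,0.2,0,-0.01],[0.02,0.39,0,-0.01],[0.04,0.59,0,-0.02],[0.05,0.78,0,-0.02],[0.06,0.98,0,-0.03]]]}}

```text
time: 8.3
eef_pos: [0.5605, 0.1723, 0.2992]
tcp_rot: [0.016, 0.707, -0.016, 0.707]
contact_force: [0.1, -0.8, -1.6]
opening: 0.129
```

>>> {"fn": "servo_tool", "kwargs": {"deltas": [[[0.02,0.22,0,-0.01],[0.03,0.45,0,-0.01],[0.05,0.68,0,-0.02],[0.06,0.88,0,-0.02],[0.07,0.98,0,-0.02]]]}}

```text
time: 8.8
eef_pos: [0.5673, 0.2709, 0.2991]
tcp_rot: [0.026, 0.707, -0.026, 0.706]
contact_force: [0.7, -0.2, -1.8]
opening: 0.134
```

```bash
python3 -c "
from h import *
pair('overrack',(226,215,110,170),(160,150,110,150),3.6);st()
s=get_state();e=np.array(s['eef_pos']);a=-.0815
for ly in(-.05,.05):
  for lx in(-.006,.006):
    for dz in(-.0975,):
      X=e+[np.cos(a)*lx-np.sin(a)*ly,np.sin(a)*lx+np.cos(a)*ly,dz];print(lx,ly,proj('side',X).round(1),proj('top',X).round(1))
"
```

```text
8.9 [0.5675 0.2702 0.299 ] jaw -0.074 open 0.13 F [ 0.6  0.4 -0.7] q [ 0.28  0.14  1.62 -0.    1.38  0.36]
-0.006 -0.05 [298.7 284.8] [208.9 226.4]
0.006 -0.05 [292.5 283. ] [209.5 221.5]
-0.006 0.05 [276.7 328.2] [167.3 222.6]
0.006 0.05 [270.2 326.1] [168.  217.7]
```

View pics/overrack.png

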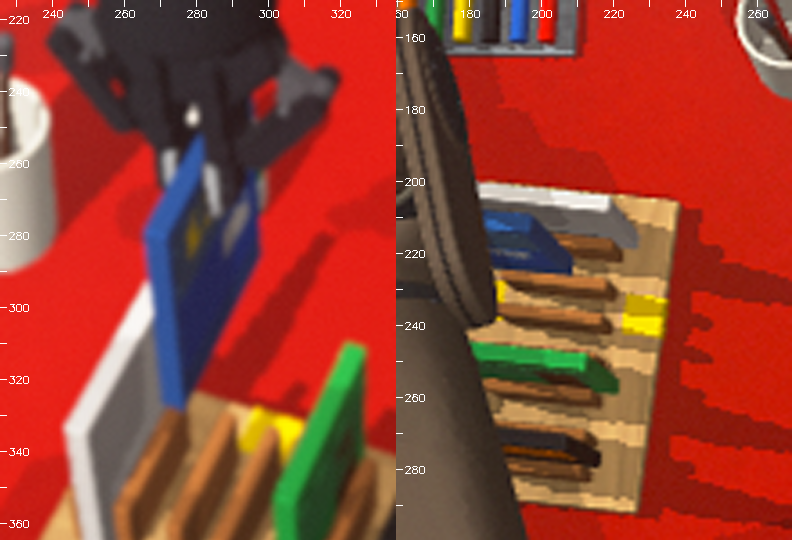

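The projected bottom corners of the held panel, (270,326) and (277,328) in the side view, match the picture. So the offset in the grip is as planned. I'll check the slot's x position numerically from the cleat edges in the first top and side pictures.

Run:
```python
from h import *
a=-.0815;o=np.array([.5414,.2711])
xs=np.arange(-.002,.061,.002)
for c,z,lys in(('top',.063,np.linspace(-.03,.03,13)),('side',.063,np.linspace(.0,.038,9))):
    im=cv2.imread(f'pics/{c}0.png').astype(np.float32)
    pts=np.array([[proj(c,[o[0]+np.cos(a)*x-np.sin(a)*y,o[1]+np.sin(a)*x+np.cos(a)*y,z]) for x in xs] for y in lys],np.float32)
    v=cv2.remap(im,pts[...,0],pts[...,1],cv2.INTER_LINEAR).mean(0)
    print(c);print([(int(round((x-.028)*1000)),int(p[1]),int(p[2])) for x,p in zip(xs,v)])
# end-view: the near ends of cleats (ly=.04) in side
print('top pred cleat corners',[proj('top',[o[0]+np.cos(a)*(.028+x)-np.sin(a)*y,o[1]+np.sin(a)*(.028+x)+np.cos(a)*y,.063]).round(1).tolist() for x in(-.018,-.008,.008,.018) for y in(-.04,.04)])
print('side',[proj('side',[o[0]+np.cos(a)*(.028+x)-np.sin(a)*y,o[1]+np.sin(a)*(.028+x)+np.cos(a)*y,.063]).round(1).tolist() for x in(-.018,-.008,.008,.018) for y in(-.04,.04)])
```

```text
top
[(-30, 137, 181), (-28, 128, 169), (-26, 114, 152), (-24, 86, 120), (-22, 60, 93), (-20, 53, 86), (-18, 59, 97), (-16, 82, 134), (-14, 101, 165), (-12, 113, 184), (-10, 118, 187), (-8, 122, 176), (-6, 139, 182), (-4, 135, 177), (-2, 123, 162), (0, 106, 142), (2, 79, 115), (4, 63, 100), (6, 61, 98), (8, 69, 112), (10, 99, 160), (12, 114, 186), (14, 116, 189), (16, 116, 186), (18, 121, 174), (20, 142, 187), (22, 146, 191), (24, 136, 179), (26, 125, 165), (28, 117, 156), (30, 97, 135), (32, 74, 112)]
side
[(-30, 78, 91), (-28, 54, 77), (-26, 43, 71), (-24, 40, 69), (-22, 41, 72), (-20, 50, 86), (-18, 67, 116), (-16, 88, 151), (-14, 103, 175), (-12, 109, 182), (-10, 102, 167), (-8, 89, 136), (-6, 73, 108), (-4, 58, 89), (-2, 49, 82), (0, 48, 83), (2, 49, 84), (4, 51, 88), (6, 61, 107), (8, 82, 141), (10, 102, 174), (12, 112, 189), (14, 114, 188), (16, 109, 174), (18, 104, 153), (20, 97, 135), (22, 87, 121), (24, 72, 107), (26, 57, 93), (28, 49, 86), (30, 48, 85), (32, 49, 85)]
top pred cleat corners [[215.4, 239.9], [185.3, 237.2], [215.9, 236.2], [185.8, 233.4], [216.7, 230.3], [186.6, 227.5], [217.1, 226.6], [187.1, 223.8]]
side [[303.7, 333.8], [288.0, 367.6], [298.9, 332.3], [283.0, 365.9], [291.3, 330.0], [275.2, 363.3], [286.6, 328.5], [270.3, 361.7]]
```

Run:
```python
from h import *
a=onz('top',(238,205.5),.015);b=onz('top',(171,286),.015);c=onz('top',(227,292),.015)
print('top mid',(a+b)/2,'edges',a-c,b-c, 'note',(a+b)/2+.028*np.array([np.cos(-.08),np.sin(-.08),0]))
a=onz('side',(231,377),.015);b=onz('side',(371.5,353),.015);c=onz('side',(347,420.5),.0)
print('side mid',(a+b)/2,a-c,b-c)
for cam in('top','side'):
    im=cv2.imread(f'pics/{cam}0.png');h=cv2.cvtColor(im,cv2.COLOR_BGR2HSV);m=cv2.inRange(h,(24,170,150),(34,255,255))
    if cam=='top': m[:, :165]=0;m[:,245:]=0;m[:220]=0;m[250:]=0
    else: m[:320]=0;m[:,:226]=0;m[:,330:]=0;m[405:]=0
    n,_,s,ce=cv2.connectedComponentsWithStats(m)
    for i in range(1,n):
        if s[i,4]>8: print(cam,s[i],ce[i].round(1),onz(cam,ce[i],.016).round(4))
```

```text
top mid [0.54132667 0.26737157 0.015     ] edges [ 0.23794184 -0.02034713  0.        ] [0.01428211 0.15075316 0.        ] note [0.56923712 0.26513396 0.015     ]
side mid [0.53982316 0.26973514 0.015     ] [ 0.23649891 -0.01931426  0.015     ] [-0.01348557 -0.14541946  0.015     ]
top [179 227  11  12 101] [184.  232.3] [0.5761 0.3262 0.016 ]
top [223 232  12  12 118] [228.3 237.2] [0.5639 0.2046 0.016 ]
side [293 329  18  14  94] [301.7 334.5] [0.5616 0.203  0.016 ]
side [267 377  19  21 261] [275.6 386.9] [0.5747 0.3302 0.016 ]
```

The note patches and the base corners put the slot at (0.5698, 0.266), with yaw -0.088. I'll correct by a couple of millimetres and descend into the slot's mouth.

>>> {"fn": "servo_tool", "kwargs": {"deltas": [[[0.01,-0.01,-0.1,-0.005],[0.02,-0.025,-0.35,-0.01],[0.02,-0.025,-0.6,-0.01],[0.02,-0.025,-0.82,-0.01],[0.02,-0.025,-1.0,-0.01]]]}}

```text
time: 9.4
eef_pos: [0.5693, 0.2648, 0.1967]
tcp_rot: [0.033, 0.707, -0.034, 0.705]
contact_force: [-0.0, -0.5, -0.2]
opening: 0.133
```

>>> {"fn": "servo_tool", "kwargs": {"deltas": [[[0,0,-0.12,0],[0,0,-0.24,0],[0,0,-0.34,0],[0,0,-0.42,0],[0,0,-0.48,0]]]}}

```text
time: 9.9
eef_pos: [0.5702, 0.2664, 0.1509]
tcp_rot: [0.033, 0.706, -0.033, 0.706]
contact_force: [-0.4, 0.2, -1.8]
opening: 0.134
```

```bash
python3 -c "
from h import *
pair('slot',(226,240,110,165),(160,170,110,150),3.6);st()"
```

```text
10.0 [0.5697 0.2663 0.1504] jaw -0.092 open 0.139 F [ 0.3 -0.5 -1.1] q [ 0.28  0.26  1.76 -0.    1.12  0.37]
```

View pics/slot.png

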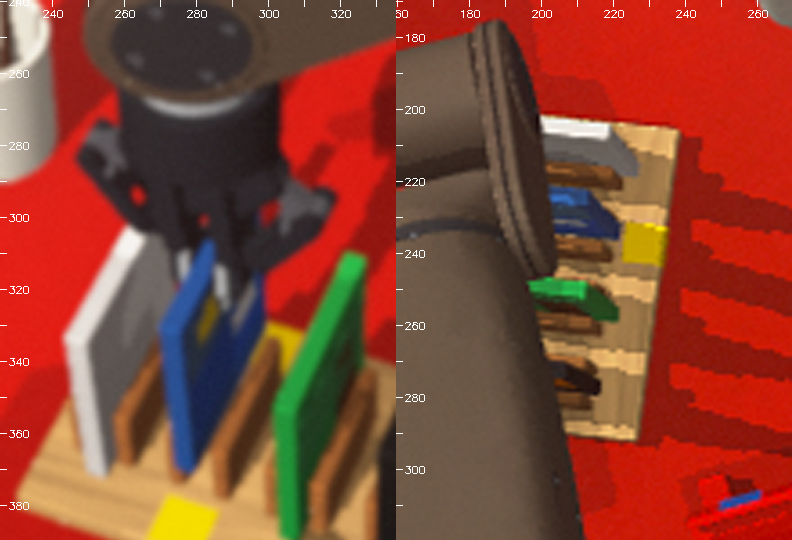

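The blue panel's lower edge is between the noted slot's cleats (near corner at about (277,370)), with no contact force. I'll go on down to the floor.

>>> {"fn": "servo_tool", "kwargs": {"deltas": [[[0,0,-0.08,0],[0,0,-0.16,0],[0,0,-0.23,0],[0,0,-0.29,0],[0,0,-0.33,0]]]}}

```text
time: 10.5
eef_pos: [0.5698, 0.2663, 0.1173]
tcp_rot: [0.032, 0.707, -0.033, 0.706]
contact_force: [-0.6, -0.2, -1.8]
opening: 0.135
```

>>> {"fn": "servo_tool", "kwargs": {"deltas": [[[0,0,-0.01,0],[0,0,-0.02,0],[0,0,-0.03,0],[0,0,-0.04,0],[0,0,-0.05,0]]]}}

```text
time: 11.0
eef_pos: [0.5702, 0.2665, 0.1135]
tcp_rot: [0.033, 0.706, -0.032, 0.707]
contact_force: [-0.5, -0.1, -1.2]
opening: 0.131
```

>>> {"fn": "servo_tool", "kwargs": {"deltas": [[[0,0,-0.01,0],[0,0,-0.02,0],[0,0,-0.03,0],[0,0,-0.03,0],[0,0,-0.03,0]]]}}

```text
time: 11.5
eef_pos: [0.5706, 0.2666, 0.1134]
tcp_rot: [0.032, 0.706, -0.032, 0.707]
contact_force: [-4.8, -0.6, 9.5]
opening: 0.136
```

Contact with the floor: Fz is +9.5 N at the expected height of 0.113. I'll release narrowly, then rise and check.

>>> {"fn": "servo_tool", "kwargs": {"deltas": [[[0,0,0.01,0],[0,0,0.01,0],[0,0,0.01,0],[0,0,0.01,0],[0,0,0.01,0]]], "claw": -0.35}}

```text
time: 12.0
eef_pos: [0.57, 0.2664, 0.111]
tcp_rot: [0.033, 0.707, -0.033, 0.706]
contact_force: [0.3, 0.2, 0.2]
opening: 0.325
```

>>> {"fn": "servo_tool", "kwargs": {"deltas": [[[0,0,0.1,0],[0,0,0.25,0],[0,0,0.42,0],[0,0,0.6,0],[0,0,0.7,0]]]}}

```text
time: 12.5
eef_pos: [0.5715, 0.2669, 0.1854]
tcp_rot: [0.033, 0.705, -0.032, 0.708]
contact_force: [0.2, -0.2, 0.3]
opening: 0.327
```

>>> {"fn": "servo_tool", "kwargs": {"deltas": [[[0.1,-0.01,0,0],[0.22,-0.02,0,0],[0.36,-0.04,0,0],[0.48,-0.05,0,0],[0.55,-0.06,0,0]]], "claw": -0.15}}

```text
time: 13.0
eef_pos: [0.6261, 0.2599, 0.1801]
tcp_rot: [0.033, 0.707, -0.033, 0.706]
contact_force: [0.5, 0.9, 0.4]
opening: 0.426
```

```bash
python3 -c "
from h import *
pair('released',(200,240,110,165),(160,170,110,150),3.6);st()
for c in('side','top'):
  for q in('painting','blank'): print(c,q,[(np.round(d['at'],3).tolist(),round(d['p'],2)) for d in recognise(c,q)][:2])"
```

```text
13.1 [0.6259 0.2599 0.1803] jaw -0.093 open 0.426 F [-0.1  0.3  0.2] q [ 0.24  0.33  1.61 -0.    1.2   0.34]
side painting [([0.785, 0.118, 0.075], 0.69), ([0.566, 0.281, 0.106], 0.59)]
side blank [([0.622, 0.282, 0.103], 0.9), ([0.472, -0.205, 0.015], 0.22)]
top painting [([0.557, 0.234, 0.112], 0.75)]
top blank [([0.616, 0.226, 0.108], 0.76)]
```

View pics/released.png

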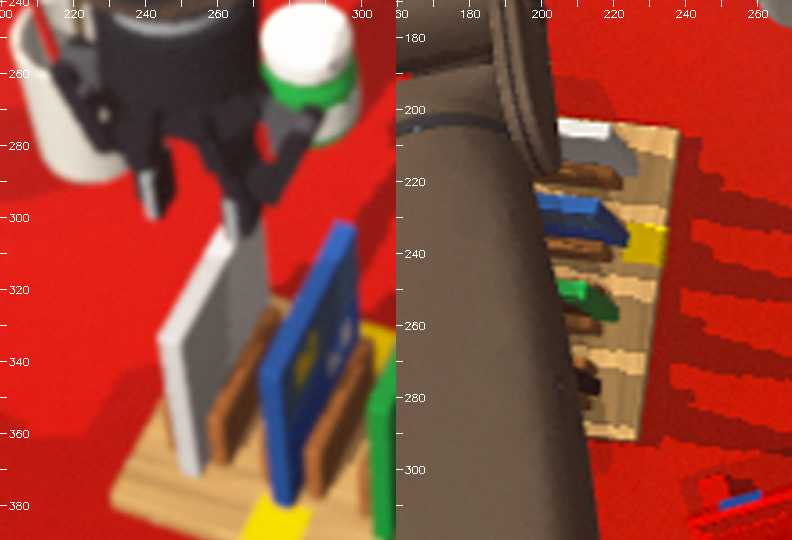

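The blue painting stands in the noted slot (near edge (275,340) to (285,378)), level with the blank and green panels. The gripper straddles the blank's top at (230,308). I'll descend, grip and lift.

>>> {"fn": "servo_tool", "kwargs": {"deltas": [[[0,0,-0.12,0],[0,0,-0.28,0],[0,0,-0.45,0],[0,0,-0.6,0],[0,0,-0.69,0]]]}}

```text
time: 13.8
eef_pos: [0.6236, 0.2601, 0.1089]
tcp_rot: [0.032, 0.708, -0.033, 0.705]
contact_force: [-0.2, 0.1, -0.5]
opening: 0.424
```

>>> {"fn": "servo_tool", "kwargs": {"deltas": [[[0,0,0,0],[0,0,0,0],[0,0,0,0],[0,0,0,0],[0,0,0,0]]], "claw": -1}}

```text
time: 14.3
eef_pos: [0.6254, 0.2605, 0.113]
tcp_rot: [0.033, 0.706, -0.032, 0.707]
contact_force: [0.8, -0.4, -1.3]
opening: 0.135
```

>>> {"fn": "servo_tool", "kwargs": {"deltas": [[[0,0,0.05,0],[0,0,0.12,0],[0,0,0.2,0],[0,0,0.28,0],[0,0,0.38,0]]]}}

```text
time: 14.8
eef_pos: [0.6251, 0.2605, 0.1513]
tcp_rot: [0.033, 0.706, -0.032, 0.706]
contact_force: [-0.2, 0.2, -0.7]
opening: 0.135
```

>>> {"fn": "servo_tool", "kwargs": {"deltas": [[[0,0,0.15,0],[0,0,0.35,0],[0,0,0.57,0],[0,-0.06,0.8,0],[0,-0.2,1.0,0]]]}}

```text
time: 15.3
eef_pos: [0.6252, 0.2412, 0.2531]
tcp_rot: [0.032, 0.706, -0.032, 0.707]
contact_force: [-0.6, -0.4, -0.6]
opening: 0.13
```

>>> {"fn": "servo_tool", "kwargs": {"deltas": [[[-0.03,-0.17,0.15,0.01],[-0.06,-0.35,0.3,0.01],[-0.1,-0.53,0.42,0.02],[-0.13,-0.71,0.5,0.02],[-0.17,-0.9,0.5,0.03]]]}}

```text
time: 15.8
eef_pos: [0.6084, 0.1492, 0.3027]
tcp_rot: [0.016, 0.706, -0.016, 0.708]
contact_force: [0.3, -0.5, -0.7]
opening: 0.131
```

>>> {"fn": "servo_tool", "kwargs": {"deltas": [[[-0.03,-0.2,0,0.01],[-0.07,-0.4,0,0.01],[-0.1,-0.6,0,0.02],[-0.14,-0.8,0,0.02],[-0.17,-0.99,0,0.03]]]}}

```text
time: 16.3
eef_pos: [0.5904, 0.05, 0.3004]
tcp_rot: [-0.001, 0.707, 0.001, 0.707]
contact_force: [-0.9, 0.1, -0.9]
opening: 0.132
```

>>> {"fn": "servo_tool", "kwargs": {"deltas": [[[-0.03,-0.2,0,0.01],[-0.07,-0.4,0,0.01],[-0.1,-0.6,0,0.02],[-0.14,-0.8,0,0.02],[-0.17,-0.99,0,0.03]]]}}

```text
time: 16.8
eef_pos: [0.5733, -0.049, 0.3004]
tcp_rot: [-0.017, 0.707, 0.017, 0.707]
contact_force: [0.4, 0.5, -1.1]
opening: 0.134
```

>>> {"fn": "servo_tool", "kwargs": {"deltas": [[[-0.03,-0.2,0,0.01],[-0.07,-0.4,0,0.01],[-0.1,-0.6,0,0.02],[-0.14,-0.8,0,0.02],[-0.17,-0.99,0,0.03]]]}}

```text
time: 17.3
eef_pos: [0.5562, -0.1479, 0.3004]
tcp_rot: [-0.034, 0.706, 0.034, 0.706]
contact_force: [0.4, -0.6, -1.0]
opening: 0.135
```

>>> {"fn": "servo_tool", "kwargs": {"deltas": [[[-0.05,-0.25,0,0.01],[-0.1,-0.5,0,0.01],[-0.14,-0.72,0,0.02],[-0.17,-0.9,0,0.02],[-0.19,-0.99,0,0.03]]]}}

```text
time: 17.8
eef_pos: [0.5373, -0.2474, 0.3003]
tcp_rot: [-0.05, 0.705, 0.05, 0.705]
contact_force: [0.3, -0.3, -0.4]
opening: 0.135
```

>>> {"fn": "servo_tool", "kwargs": {"deltas": [[[0,0,-0.15,0],[0,0,-0.4,0],[0,0,-0.65,0],[0,0,-0.85,0],[0,0,-1.0,0]]]}}

```text
time: 18.3
eef_pos: [0.5371, -0.2443, 0.1973]
tcp_rot: [-0.05, 0.706, 0.052, 0.704]
contact_force: [-0.1, 0.5, -1.7]
opening: 0.138
```

```bash
python3 -c "
from h import *
pair('aboveeasel',(320,60,90,150),(370,180,60,150),3.8);st()
from h import *
e=np.array(get_state()['eef_pos']);a=.144
for ly in(-.05,.05):
  for lx in(-.006,.006):
      print(lx,ly,[proj('side',e+[np.cos(a)*lx-np.sin(a)*ly,np.sin(a)*lx+np.cos(a)*ly,dz]).round(1).tolist() for dz in(-.097,.033)])"
```

```text
18.4 [ 0.5365 -0.2441  0.1966] jaw 0.144 open 0.134 F [ 0.3  0.9 -0.3] q [-0.6   0.13  1.82  0.    1.19 -0.74]
-0.006 -0.05 [[368.9, 154.9], [372.2, 111.2]]
0.006 -0.05 [[364.1, 154.5], [367.0, 110.8]]
-0.006 0.05 [[365.7, 181.7], [368.9, 137.7]]
0.006 0.05 [[360.6, 181.3], [363.5, 137.2]]
```

View pics/aboveeasel.png

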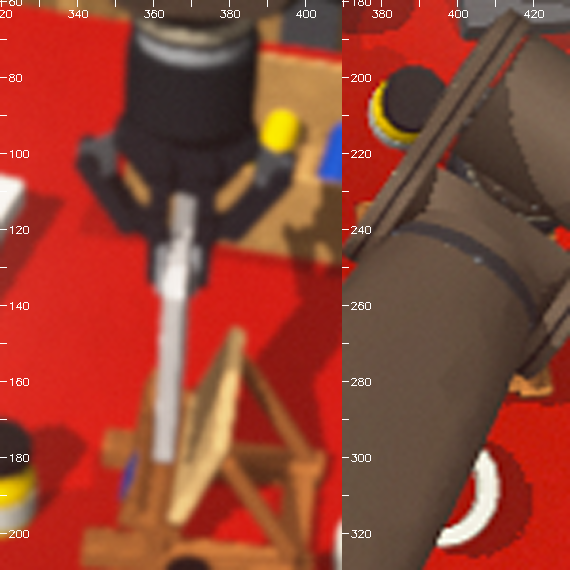

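The blank hangs at column 363 with its bottom at row 181, as projected, and behind the lip. I'll lower it to the ledge in slow steps.

>>> {"fn": "servo_tool", "kwargs": {"deltas": [[[0,0,-0.1,0],[-0.01,0,-0.2,0],[-0.015,0,-0.29,0],[-0.015,0,-0.36,0],[-0.015,0,-0.4,0]]]}}

```text
time: 18.9
eef_pos: [0.5363, -0.2454, 0.1594]
tcp_rot: [-0.05, 0.706, 0.051, 0.705]
contact_force: [0.7, -0.4, -1.2]
opening: 0.137
```

>>> {"fn": "servo_tool", "kwargs": {"deltas": [[[0,0,-0.01,0],[0,0,-0.02,0],[0,0,-0.03,0],[0,0,-0.04,0],[0,0,-0.05,0]]]}}

```text
time: 19.4
eef_pos: [0.5367, -0.2457, 0.1556]
tcp_rot: [-0.051, 0.705, 0.051, 0.705]
contact_force: [0.0, 0.9, -1.4]
opening: 0.132
```

>>> {"fn": "servo_tool", "kwargs": {"deltas": [[[0,0,-0.01,0],[0,0,-0.02,0],[0,0,-0.03,0],[0,0,-0.03,0],[0,0,-0.03,0]]]}}

```text
time: 19.9
eef_pos: [0.5366, -0.2455, 0.1523]
tcp_rot: [-0.051, 0.705, 0.051, 0.705]
contact_force: [0.1, 0.7, -1.0]
opening: 0.136
```

>>> {"fn": "servo_tool", "kwargs": {"deltas": [[[0,0,-0.005,0],[0,0,-0.01,0],[0,0,-0.015,0],[0,0,-0.02,0],[0,0,-0.02,0]]]}}

```text
time: 20.4
eef_pos: [0.5369, -0.2456, 0.1514]
tcp_rot: [-0.051, 0.705, 0.051, 0.705]
contact_force: [-2.1, 1.4, 4.7]
opening: 0.129
```

The blank is on the ledge: Fz is +4.7 N, and Fx is negative, as the ledge slope gives. I'll ease the jaws open, then carry the back finger rearward so that the panel lays itself down.

>>> {"fn": "servo_tool", "kwargs": {"deltas": [[[0,0,0,0],[0,0,0,0],[0,0,0,0],[0,0,0,0],[0,0,0,0]]], "claw": -0.5}}

```text
time: 20.9
eef_pos: [0.5365, -0.2455, 0.15]
tcp_rot: [-0.051, 0.705, 0.051, 0.705]
contact_force: [-0.7, -0.0, 0.5]
opening: 0.251
```

>>> {"fn": "servo_tool", "kwargs": {"deltas": [[[-0.02,0,0,0],[-0.05,-0.01,0,0],[-0.08,-0.01,0,0],[-0.11,-0.02,0,0],[-0.14,-0.02,0,0]]], "claw": -0.2}}

```text
time: 21.4
eef_pos: [0.5223, -0.2477, 0.1504]
tcp_rot: [-0.051, 0.705, 0.051, 0.705]
contact_force: [0.4, -0.8, -0.4]
opening: 0.399
```

>>> {"fn": "servo_tool", "kwargs": {"deltas": [[[-0.04,-0.01,0,0],[-0.08,-0.01,0,0],[-0.12,-0.02,0,0],[-0.16,-0.02,0,0],[-0.19,-0.03,0,0]]], "claw": -0.15}}

```text
time: 21.9
eef_pos: [0.5032, -0.2505, 0.1503]
tcp_rot: [-0.051, 0.705, 0.051, 0.705]
contact_force: [-1.0, -0.3, 0.8]
opening: 0.424
```

```bash
python3 -c "
from h import *
pair('lean',(320,90,90,130),(370,180,90,130),4.4);st()"
```

```text
22.0 [ 0.5033 -0.2507  0.1504] jaw 0.143 open 0.423 F [ 0.5  0.1 -0.3] q [-0.64  0.12  1.93  0.    1.1  -0.79]
```

>>> {"fn": "servo_tool", "kwargs": {"deltas": [[[-0.01,0,0,0],[-0.02,0,0,0],[-0.03,0,0,0],[-0.03,0,0,0],[-0.03,0,0,0]]], "claw": 0.15}}

```text
time: 22.5
eef_pos: [0.5006, -0.2505, 0.1503]
tcp_rot: [-0.051, 0.705, 0.051, 0.705]
contact_force: [0.1, 0.3, -0.0]
opening: 0.577
```

>>> {"fn": "servo_tool", "kwargs": {"deltas": [[[0,0,0.1,0],[0,0,0.25,0],[0,0,0.45,0],[0,0,0.7,0],[0,0,1.0,0]]]}}

```text
time: 23.0
eef_pos: [0.5004, -0.2504, 0.2521]
tcp_rot: [-0.051, 0.705, 0.051, 0.705]
contact_force: [0.5, 0.3, 0.7]
opening: 0.575
```

>>> {"fn": "servo_tool", "kwargs": {"deltas": [[[0,-0.15,0.1,0],[0,-0.4,0.2,0],[0,-0.6,0.2,0],[0,-0.8,0.2,0],[0,-1.0,0.2,0]]]}}

```text
time: 23.5
eef_pos: [0.5, -0.3521, 0.2689]
tcp_rot: [-0.05, 0.706, 0.051, 0.705]
contact_force: [0.7, 1.2, 0.3]
opening: 0.577
```

>>> {"fn": "servo_tool", "kwargs": {"deltas": [[[-0.1,-0.2,0,0],[-0.2,-0.4,0,0],[-0.3,-0.6,0,0],[-0.4,-0.8,0,0],[-0.5,-1.0,0,0]]]}}

```text
time: 24.0
eef_pos: [0.4496, -0.452, 0.2688]
tcp_rot: [-0.05, 0.706, 0.051, 0.705]
contact_force: [0.6, 0.2, -0.6]
opening: 0.574
```

Run:
```python
from h import *
st()
s=read_camera('side');t=read_camera('top')
cv2.imwrite('pics/final_s.png',s);cv2.imwrite('pics/final_t.png',t)
a=np.hstack([tile(s,330,120,80,90,5),tile(t,365,215,80,90,5)]);b=np.hstack([tile(s,226,285,150,75,2.67)[:200],tile(t,165,193,80,108,2.5)[:200]])
w=max(a.shape[1],b.shape[1]);p=lambda i:cv2.copyMakeBorder(i,0,0,0,w-i.shape[1],0)
b=np.hstack([cv2.resize(s[285:430,226:376],None,fx=2,fy=1.0) if 0 else tile(s,226,285,150,50,2.4)]) if 0 else np.hstack([cv2.resize(tile(s,226,285,150,140,2),(210,150*1)) , cv2.resize(t,(200,150)), cv2.resize(s,(200,150))])
cv2.imwrite('pics/final.png',np.vstack([p(a),p(b)])[:600]);print(p(a).shape,b.shape)
# numeric: moved pixels of loose items vs start
for c,i in(('side',s),('top',t)):
    for q in('painting','blank','wet_black','wet_green','paint_bottle','jar_green','jar_yellow','tape_roll'):
        print(c,q,[(np.round(d['at'],3).tolist(),round(d['p'],2)) for d in recognise(c,q)][:2])
```

```text
24.0 [ 0.4496 -0.452   0.2688] jaw 0.143 open 0.574 F [ 0.6  0.2 -0.6] q [-0.95  0.18  1.63  0.    1.33 -1.09]
(450, 800, 3) (150, 610, 3)
side painting [([0.644, -0.209, 0.047], 0.57), ([0.564, 0.28, 0.109], 0.55)]
side blank [([0.51, -0.226, 0.13], 0.55)]
side wet_black [([0.457, 0.303, 0.12], 0.83)]
side wet_green [([0.51, 0.293, 0.118], 0.87)]
side paint_bottle [([0.478, -0.003, 0.096], 0.62)]
side jar_green [([0.64, 0.057, 0.051], 0.81)]
side jar_yellow [([0.643, -0.212, 0.049], 0.69), ([0.46, 0.302, 0.118], 0.18)]
side tape_roll [([0.378, -0.235, 0.023], 0.89)]
top painting [([0.562, 0.259, 0.126], 0.75)]
top blank [([0.51, -0.245, 0.145], 0.9), ([0.496, -0.258, 0.028], 0.36)]
top wet_black [([0.458, 0.276, 0.141], 0.94)]
top wet_green [([0.508, 0.263, 0.135], 0.85)]
top paint_bottle [([0.475, -0.017, 0.126], 0.74), ([0.508, -0.243, 0.142], 0.48)]
top jar_green [([0.642, 0.037, 0.071], 0.68), ([0.776, 0.1, 0.072], 0.38)]
top jar_yellow [([0.64, -0.221, 0.069], 0.92), ([0.475, -0.016, 0.124], 0.15)]
top tape_roll [([0.375, -0.247, 0.028], 0.87)]
```

View pics/final.png

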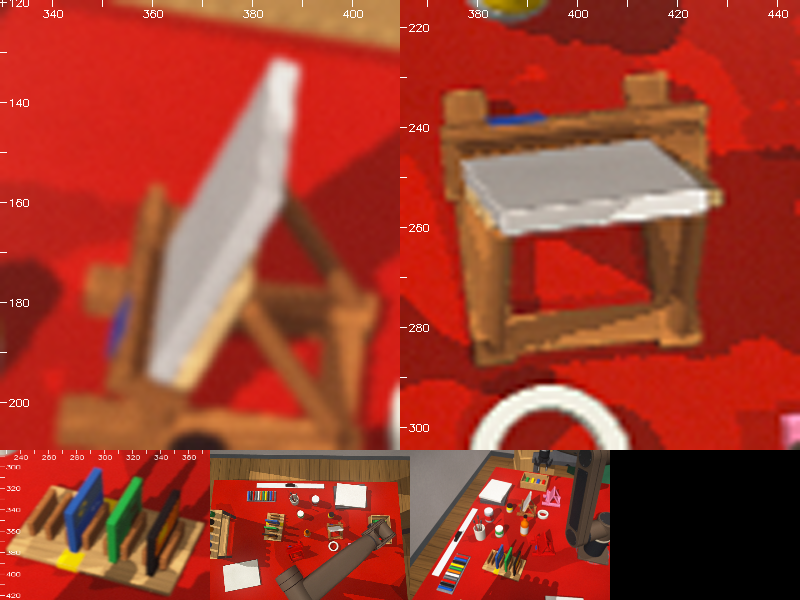

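The blank lies on the easel in the pose the painting had: top edge (385,260) to (426,255) in the top view, bottom corner (360,195) in the side view. The painting stands in the noted slot and the wet panels and loose items are where they were, so I'm handing in.

```bash
python3 -c "
from h import *
print(sign_off());st()"
```

```text
the job is handed in; nothing more can be done
None
the job is handed in; nothing more can be done
```

The changeover is done and handed in at about 24 s. The painting came off the easel into the slot with the yellow note first, and then the blank went from the rack onto the easel.

- **Painting:** I pushed it upright on the easel, gripped it by its top edge and lowered it into the slot until the floor pushed back with 9.5 N. It stands upright, level with the panels on either side.
- **Blank:** I lowered it onto the ledge until it touched (4.7 N), then let it lean back slowly against the rear finger. By eye its corners in both views are within about a pixel of where the painting's were, so it appears flat and centred.
- **Other items:** In the final pictures the wet black and green panels, the paint bottle and the tape roll were found within about 3 mm of their first positions. The tin and brush pot were only seen standing in the overview picture. The two jars were found standing where they had been, but I had no starting measurement for them.
- **Forces:** The wrist force readings at the end of each move never went above about 11 N.
- **Disagreements:** The side-view recogniser's top guess for "painting" was a point at the yellow jar in the last check and another wrong spot earlier. The slot was its second guess both times. The top view and the pictures put the painting in the slot. My first estimate of the rack was about 3 mm off along the slot, and I corrected it from the note and base corners before inserting the painting.

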